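# Switch the carrier gas on at a push-to-turn bench valve

## Robot

A 6-joint arm with a two-finger parallel gripper is mounted at the origin on the work surface. World frame = base frame: x ahead of the robot, y to its left, z up, the work surface at z = 0. Lengths are in m, angles in rad, forces in N, time in s.
With the tool pointing down it reaches from about 0.375 to 0.825 m from the base axis. Payload 5.5 kg.
Tool frame: the origin (TCP) lies at the centre of the arm's flange, where the gripper is bolted on; the fingertips stand 173 mm ahead of it and the grasp point (between the pads) lies 155 mm ahead of it; x points along the fingers, y is the direction in which the jaws open and shut, and the axes are right-handed (so a half turn about x gives the same grasp; the last joint's range is limited). The gripper opens to 85 mm and grips with 20 to 120 N. Pads are 22 mm wide; open, the fingers measure 114 mm over their backs; the gripper's body (76 mm by 85 mm) begins 54 mm behind the grasp point. The pads swing forward as they close: fully open they stand 13 mm farther back than shut.
Start: joints at [0, 0.314, -0.047, 1.21, 0, 1.571], TCP at [0.6, 0, 0.405] pointing down, gripper open.
Joint ranges: [-2.67, 2.67], [-0.69, 1.73], [-1.03, 1.25], [-2.08, 2.16], [-1.42, 1.45], [-3.14, 3.14]. Speed limits (rad/s): [2.39, 2.39, 3.01, 3.14, 3.14, 3.14].

## Interface

Orientations are given as a rotation vector (axis times angle).
In Python, from plant import get_state, eyes, arm gives the robot as it stands.
- The arm moves only by the tool send_rows, never from a script. Its argument "increments" is a list of rows, each an object with "twist": the turn, a rotation vector about the tool's x, y, z in rad, a list of three; "slide": the shift along the tool's x, y, z in cm, a list of three; "fingers": the opening, from -1 (shut) to 1 (fully open), so that 0 is half open. In form: [{"twist": [ax, ay, az], "slide": [dx, dy, dz], "fingers": fingers}, ...]. A call has 1 to 12 rows; each row is the pose to reach, as a shift and turn from the pose commanded when the call began, along the tool's axes at that moment; what a row does not reach only later rows make up. A row lasts 1/8 s, in which the tool goes at most 62.5 mm and 10.7 degrees, less where a joint would pass 70% of its speed; a pose out of reach is approached as far as the arm can. A call with a gripper value outside its range is refused whole. The fingers move at their own pace and stop on an object; "squeeze" is the grip in N (left out, the last holds). Time passes only in rows, so rows that repeat a pose let the fingers close. It gives the time, the measured TCP pose, the force and the opening at its end, in the units of the state.
- get_state(): the state, without advancing time (a new reading comes with each control period).
- eyes.grab_frame(name): name is "scene" or "side" or "wrist"; returns a dict with "pixels" (400x640x3 uint8, blue, green, red), "range_z" (400x640 float32, m along the optical axis (not along the pixel's ray), 0 where there is no reading), "mtx" (3x3 intrinsics, pixels), "D" ([k1, k2, p1, p2, k3] as OpenCV has them; the pictures are not rectified), "view" (4x4, takes a point from world to camera coordinates). Camera axes: x right, y down, z forward; pixel columns grow to the right and rows downward; lengths in m; the calibration is good to about 2 mm. A picture is of the moment at which its call begins.
- arm.hand_in(): hands the job in, once; it reports no verdict.
The state is a dict: "t": time; "joint_pos": joint angles; "joint_velocities": joint speeds; "tau": joint torques, N m; "ee_pos": TCP position; "ee_rot": TCP orientation; "ft_force": force on the tool from outside, world axes, zero at the start; "wrist_torque": the same for the moment, N m; "grip_width": opening from 0.0 (shut) to 1.0 (fully open).
Only numpy, scipy, OpenCV 4.12 (cv2) and the standard library are available. Lean on these libraries where they do the work, as an engineer would, in place of code of your own. Each camera call takes 0.05 s, during which the arm holds its last target. There are 200 camera calls.

## Task

Switch on the carrier gas at the green bench valve: push its knob in, turn it clockwise (seen from above) from the black dot to the orange dot while it is in, then let it spring back out so that it locks there. Leave the blue valve and the amber bottle alone.

Things in the scene. Friction and masses are not known exactly. Their poses are not given: they have to be found in the camera images.
- green_grip (a point): Point on the axis of the green knob, 74 mm above the bench; sinks with the knob. Its z is up, x along the upright bar grip (44 long, 14 thick, 36 high; top 84 mm above the bench), whose -x end has a white pointer stripe. Under the bar is a round skirt 48 mm across, its top 48 mm above the bench, its underside 10 mm above a fixed white box 90 x 90 x 30 mm with the black and orange dots.
- green_dial (a joint): Green knob's angle, rad: 0 = pointer at black dot, grows clockwise from above, 1.047 (60 deg) = orange dot; stops at -0.14 and 1.187. The knob pushes straight down 8 mm to a stop against a spring (4 N to start, 9 N fully in). It turns only when 5 mm or more in, with slight friction (0.03 N m), stays where left, and springs out and locks if let go within 6 deg of a dot.
- blue_pointer (a point): Tip of the white pointer stripe of the blue knob, the wrong one, on a white box of its own, built just like the green valve. The point is at the top of the bar's pointer end, 22 mm from that knob's axis and 84 mm above the bench; its -x axis points away from that axis.
- bottle: Loose amber glass bottle with a white cap, 44 mm across and 75 mm high, a bystander. Origin at the centre of its underside, z up.
There are look-alikes about, which are no part of the job. What is shaped like the part that bears green_grip but brown is not meant.

How it is judged:
By the outcome, as a careful person would: the job done as asked, in the order asked, and still so for the second after the job is handed in, with the robot touching nothing.
It also fails if it takes over 32 s, if anything falls off the work surface, if the arm or the gripper's body presses on something with over 40 N, if the wrist force passes 120 N, or if a joint passes its speed limit or range.

## Working session

There is one attempt and no reset: what is moved stays moved. The work goes in short steps, Python scripts to look and compute and a tool call to move; the robot and the scene stay as the last step left them, time stands still between calls to the robot, and variables do not carry over. Pictures are saved under pics/ and viewed, about 8 in all and at most 12, crops included, and the job is handed in when it is done.

Besides the shell and the picture viewer there is one more tool, called after ">>>" by a JSON object that holds its "api" and its "payload", one argument or row to a line. send_rows: Moves the arm, as the interface text tells. Its arguments: {"type":"object","properties":{"increments":{"type":"array"},"squeeze":{"type":"number"}},"required":["increments"]}

```bash
mkdir -p pics; cat > h.py <<'E'
import numpy as np, cv2
from plant import get_state, eyes, arm
from scipy.spatial.transform import Rotation as R
def grab(n,f=None):
    d=eyes.grab_frame(n)
    if f: cv2.imwrite('pics/'+f,d['pixels'])
    return d
def rays(d,uv):
    p=cv2.undistortPoints(np.array(uv,float).reshape(-1,1,2),d['mtx'],d['D']).reshape(-1,2)
    V=d['view'];Rt=V[:3,:3].T
    return -Rt@V[:3,3], np.c_[p,np.ones(len(p))]@Rt.T
def onplane(d,uv,z):
    o,r=rays(d,uv); return o+r*((z-o[2])/r[:,2])[:,None]
def cloud(d,mask):
    v,u=np.nonzero(mask&(d['range_z']>0)); o,r=rays(d,np.c_[u,v]); return o+r*d['range_z'][v,u][:,None],np.c_[u,v]
E
python3 - <<'E'
from h import *
a=grab('scene','s1.png');b=grab('side','d1.png')
cv2.imwrite('pics/both.png',cv2.resize(np.vstack([a['pixels'],b['pixels']]),(480,600)))
for d in(a,b):print(np.round(d['view'],3).tolist())
s=get_state();print(s['t'],s['ee_pos'],s['ee_rot'],R.from_rotvec(s['ee_rot']).as_matrix().round(3))
E
```

```text
[[0.749, 0.662, -0.017, -0.449], [0.374, -0.445, -0.814, -0.105], [-0.546, 0.603, -0.581, 1.124], [0.0, 0.0, 0.0, 1.0]]
[[-0.985, -0.169, -0.02, 0.549], [-0.082, 0.578, -0.812, 0.073], [0.149, -0.798, -0.584, 0.993], [0.0, 0.0, 0.0, 1.0]]
0.1 [5.99763233e-01 2.00427325e-05 4.03947802e-01] [ 1.20849136  1.21027437 -1.21027795] [[-0.001  1.     0.   ]
 [-0.     0.    -1.   ]
 [-1.    -0.001  0.   ]]
```

View pics/s1.png

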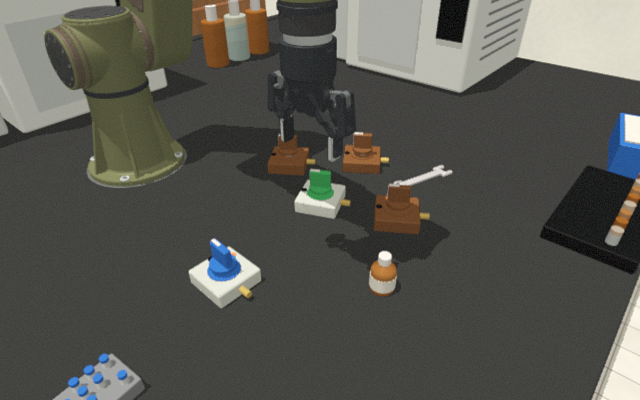

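View pics/d1.png

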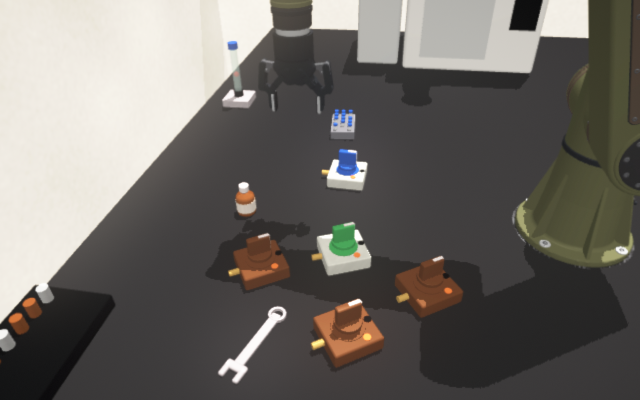

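Both views show the green valve (scene ≈(320,190), side ≈(343,245)), with brown look-alikes around it, the blue valve at scene (225,270) and the bottle at scene (383,275). Next I measure.

```bash
python3 - <<'E'
from h import *
for n in('scene','side'):
    d=grab(n); hsv=cv2.cvtColor(d['pixels'],cv2.COLOR_BGR2HSV)
    H,S,V=[hsv[...,i].astype(int) for i in range(3)]
    g=(H>50)&(H<80)&(S>110)&(V>50)
    P,uv=cloud(d,g)
    k=(P[:,2]>.03)&(P[:,2]<.1);P=P[k];uv=uv[k]
    print(n,len(P),'zmax',np.percentile(P[:,2],98).round(4))
    t=P[P[:,2]>.055]; top=P[P[:,2]>.079]
    for q,l in((t,'bar'),(top,'top')):
        if len(q)<4: continue
        r=cv2.minAreaRect((q[:,:2]*1000).astype(np.float32)); print(l,len(q),r,q.mean(0).round(4))
    # white pointer: bright low-sat pts at z>.07 near the green
    c=t.mean(0)
    Pw,uw=cloud(d,(S<60)&(V>130)); k=(np.hypot(*(Pw[:,:2]-c[:2]).T)<.05)&(Pw[:,2]>.06)
    print('white',k.sum(),Pw[k].mean(0) if k.any() else '', uw[k].mean(0) if k.any() else '')
    sk=P[(P[:,2]>.04)&(P[:,2]<.055)];print('skirt',len(sk),cv2.minEnclosingCircle((sk[:,:2]*1000).astype(np.float32)))
    # all tall stuff near
    A,_=cloud(d,np.ones_like(g)); k=(A[:,2]>.055)&(A[:,2]<.1)&(np.hypot(*(A[:,:2]-c[:2]).T)<.25)
    q=np.unique((A[k,:2]*50).round()/50,axis=0,return_counts=True); print([(*np.round(x,2).tolist(),int(m)) for x,m in zip(*q) if m>15])
    x0,y0=uv.min(0)-30;x1,y1=uv.max(0)+30
    cv2.imwrite(f'pics/c_{n}.png',cv2.resize(d['pixels'][y0:y1,x0:x1],None,fx=4,fy=4));print(x0,y0)
a=[cv2.imread(f'pics/c_{n}.png') for n in('scene','side')]
h=min(i.shape[0] for i in a); cv2.imwrite('pics/c.png',cv2.resize(np.hstack([i[:h] for i in a]),None,fx=.8,fy=.8))
E
```

```text
scene 563 zmax 0.0834
bar 271 ((484.1971130371094, 159.22164916992188), (42.4189453125, 16.460655212402344), 27.03139877319336) [0.487  0.1569 0.0712]
top 74 ((484.22674560546875, 158.6333770751953), (41.797733306884766, 12.816710472106934), 37.150291442871094) [0.488  0.1595 0.0819]
white 18 [0.47217713 0.15617864 0.08373415] [314.83333333 170.22222222]
skirt 191 ((486.7412414550781, 156.148193359375), 22.75710678100586)
[(0.3, 0.22, 43), (0.32, 0.22, 23), (0.32, 0.24, 37), (0.34, 0.24, 48), (0.44, 0.34, 91), (0.46, 0.14, 21), (0.46, 0.36, 108), (0.48, 0.14, 37), (0.48, 0.16, 114), (0.5, 0.16, 111), (0.62, 0.2, 68), (0.64, 0.2, 41), (0.64, 0.22, 140), (0.66, 0.22, 80)]
277 141
side 646 zmax 0.0852
bar 284 ((482.4660339355469, 161.75743103027344), (41.6285285949707, 15.82888412475586), 27.171785354614258) [0.4822 0.1657 0.072 ]
top 92 ((482.83038330078125, 161.43699645996094), (41.01491928100586, 14.877582550048828), 25.087711334228516) [0.4852 0.1653 0.083 ]
white 39 [0.47305742 0.1549284  0.08091865] [347.94871795 225.58974359]
skirt 203 ((481.10809326171875, 164.69406127929688), 22.29262924194336)
[(0.3, 0.22, 51), (0.3, 0.24, 97), (0.32, 0.24, 177), (0.34, 0.24, 55), (0.44, 0.34, 44), (0.44, 0.36, 199), (0.46, 0.16, 76), (0.46, 0.36, 183), (0.46, 0.38, 41), (0.48, 0.16, 158), (0.5, 0.16, 33), (0.5, 0.18, 75), (0.62, 0.22, 116), (0.64, 0.22, 150), (0.64, 0.24, 45), (0.66, 0.22, 18), (0.66, 0.24, 32)]
300 194
```

View pics/c.png

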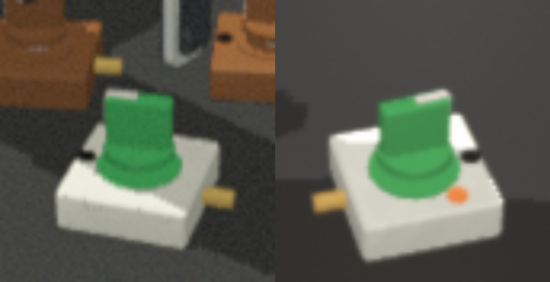

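Both views agree: the green axis is at about (0.4835, 0.1605), the bar's top reads 83–85 mm, and the bar's azimuth is about 27° with the pointer at 207°. The orange dot is clockwise of it, as expected. I'll move above it with a partial turn to learn the sign of joint 6.

>>> {"api": "send_rows", "payload": {
  "increments": [
    {"twist": [0.1, 0, 0], "slide": [1, -2.9, -4.0], "fingers": 1},
    {"twist": [0.2, 0, 0], "slide": [2, -5.8, -8.0], "fingers": 1},
    {"twist": [0.3, 0, 0], "slide": [4, -8.7, -12.0], "fingers": 1},
    {"twist": [0.4, 0, 0], "slide": [5, -11.65, -16.05], "fingers": 1},
    {"twist": [0.4, 0, 0], "slide": [5, -11.65, -16.05], "fingers": 1},
    {"twist": [0.4, 0, 0], "slide": [5, -11.65, -16.05], "fingers": 1}
  ],
  "squeeze": 50
}}

```text
t: 0.95
ee_pos: [0.4837, 0.1606, 0.3549]
ee_rot: [1.497, 0.993, -1.496]
ft_force: [0.6, 0.7, -0.3]
grip_width: 1.001
```

```bash
python3 - <<'E'
from h import *
s=get_state();print(s['t'],s['ee_pos'],np.round(s['joint_pos'],3),R.from_rotvec(s['ee_rot']).as_matrix().round(3))
d=grab('wrist','w1.png'); print(d['view'].round(3).tolist())
E
```

```text
0.95 [0.48372175 0.16055596 0.3549306 ] [ 0.321  0.171 -0.346  1.053 -0.     2.29 ] [[ 0.001  0.922 -0.388]
 [-0.    -0.388 -0.922]
 [-1.     0.001 -0.   ]]
[[0.921, -0.389, 0.001, -0.384], [-0.37, -0.876, 0.308, 0.295], [-0.119, -0.284, -0.951, 0.436], [0.0, 0.0, 0.0, 1.0]]
```

View pics/w1.png

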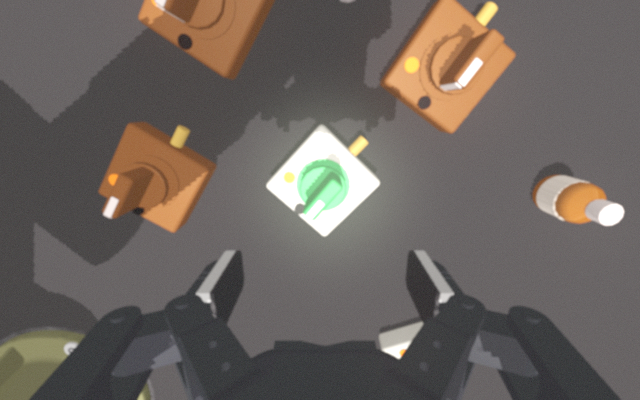

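The wrist view shows the green knob centred at (322,185), with its pointer to the lower left at (315,212). The bottle is at (580,200), clear of the hand. +x twist raises joint 6, so the jaws must go to azimuth +117° by turning back 140°. I also refine from the wrist picture.

```bash
cat > m.py <<'E'
from h import *
def meas(ang0=None):
    d=grab('wrist'); hsv=cv2.cvtColor(d['pixels'],cv2.COLOR_BGR2HSV)
    H,S,V=[hsv[...,i].astype(int) for i in range(3)]
    P,uv=cloud(d,(H>50)&(H<85)&(S>60)&(V>50))
    top=(P[:,2]>.075)&(P[:,2]<.095)&(np.hypot(P[:,0]-.4835,P[:,1]-.16)<.05); sk=(P[:,2]>.038)&(P[:,2]<.056)
    print('skirt',sk.sum(),cv2.minEnclosingCircle((P[sk,:2]*1000).astype(np.float32)))
    Pw,_=cloud(d,(S<60)&(V>150)); w=Pw[(Pw[:,2]>.075)&(Pw[:,2]<.095)&(np.hypot(Pw[:,0]-.4835,Pw[:,1]-.16)<.05)]
    q=np.r_[P[top],w]; r=cv2.minAreaRect((q[:,:2]*1000).astype(np.float32)); print('top',len(q),r,'z',np.median(q[:,2]))
    print('white',len(w),w.mean(0) if len(w) else '')
    return d
if __name__=='__main__': meas()
E
python3 m.py
```

```text
skirt 846 ((481.74981689453125, 159.93569946289062), 23.6946964263916)
top 765 ((481.1799011230469, 159.33755493164062), (45.013427734375, 14.409278869628906), 26.82779312133789) z 0.0836213901697167
white 227 [0.47180429 0.15400057 0.08427391]
```

>>> {"api": "send_rows", "payload": {
  "increments": [
    {"twist": [-0.18, 0, 0], "slide": [0, 0, 0], "fingers": 1},
    {"twist": [-0.36, 0, 0], "slide": [0, 0, 0], "fingers": 1},
    {"twist": [-0.54, 0, 0], "slide": [0, 0, 0], "fingers": 1},
    {"twist": [-0.72, 0, 0], "slide": [0, 0, 0], "fingers": 1},
    {"twist": [-0.9, 0, 0], "slide": [0, 0, 0], "fingers": 1},
    {"twist": [-1.08, 0, 0], "slide": [0, 0, 0], "fingers": 1},
    {"twist": [-1.26, 0, 0], "slide": [0, 0, 0], "fingers": 1},
    {"twist": [-1.44, 0, 0], "slide": [0, 0, 0], "fingers": 1},
    {"twist": [-1.62, 0, 0], "slide": [0, 0, 0], "fingers": 1},
    {"twist": [-1.8, 0, 0], "slide": [0, 0, 0], "fingers": 1},
    {"twist": [-1.98, 0, 0], "slide": [0, 0, 0], "fingers": 1},
    {"twist": [-2.16, 0, 0], "slide": [0, 0, 0], "fingers": 1}
  ]
}}

```text
t: 2.55
ee_pos: [0.4844, 0.1595, 0.355]
ee_rot: [-0.152, 1.565, 0.152]
ft_force: [-1.0, -0.0, -0.7]
grip_width: 1.0
```

>>> {"api": "send_rows", "payload": {
  "increments": [
    {"twist": [-0.15, 0, 0], "slide": [2, 0, 0], "fingers": 1},
    {"twist": [-0.28, 0, 0], "slide": [4, 0, 0], "fingers": 1},
    {"twist": [-0.28, 0, 0], "slide": [4, 0, 0], "fingers": 1},
    {"twist": [-0.28, 0, 0], "slide": [4, 0, 0], "fingers": 1}
  ]
}}

```text
t: 3.05
ee_pos: [0.4842, 0.1601, 0.3154]
ee_rot: [-0.365, 1.539, 0.365]
ft_force: [0.3, 0.0, -0.1]
grip_width: 0.993
```

```bash
python3 - <<'E'
from m import *
d=meas(); cv2.imwrite('pics/w2.png',d['pixels'])
s=get_state();M=R.from_rotvec(s['ee_rot']).as_matrix()
print(s['t'],s['ee_pos'],np.round(s['joint_pos'],3),M.round(3),s['ft_force'])
print('slide cm',100*M.T@(np.array([.4815,.1597,.229])-s['ee_pos']),'az',np.degrees(np.arctan2(M[1,1],M[0,1])))
E
```

```text
skirt 1305 ((480.9921569824219, 158.9921112060547), 23.886301040649414)
top 1014 ((480.7150573730469, 158.94482421875), (44.497222900390625, 13.996590614318848), 27.292455673217773) z 0.083810583747013
white 321 [0.47080158 0.1539685  0.08387924]
3.1 [0.48421587 0.16024277 0.31562108] [ 0.32   0.201 -0.405  0.964 -0.    -0.147] [[ 0.001 -0.45   0.893]
 [ 0.     0.893  0.45 ]
 [-1.    -0.     0.001]] [ 0.58875055 -0.62558762  0.0353384 ]
slide cm [ 8.66174149  0.07582931 -0.27804239] az 116.74365242529728
```

View pics/w2.png

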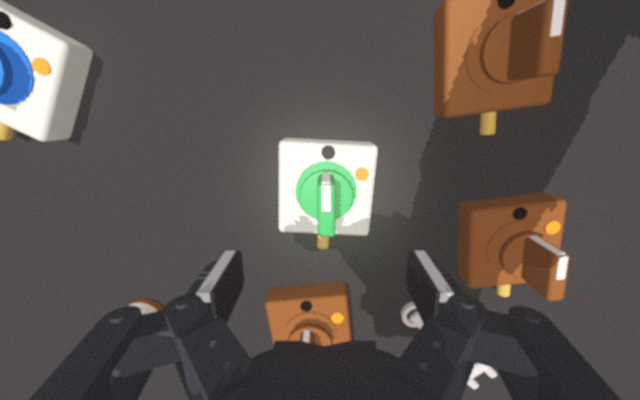

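The jaws straddle the bar, with its pointer at (325,195) by the black dot at (328,152) and the orange dot clockwise at (362,173). The axis is re-measured at (0.481, 0.159) and the bar at 27°. I go down and close.

>>> {"api": "send_rows", "payload": {
  "increments": [
    {"twist": [0, 0, 0], "slide": [2, 0.05, -0.3], "fingers": 1},
    {"twist": [0, 0, 0], "slide": [5, 0.05, -0.3], "fingers": 0.6},
    {"twist": [0, 0, 0], "slide": [7, 0.05, -0.3], "fingers": 0.2},
    {"twist": [0, 0, 0], "slide": [8.6, 0.05, -0.3], "fingers": -0.2},
    {"twist": [0, 0, 0], "slide": [8.6, 0.05, -0.3], "fingers": -0.4},
    {"twist": [0, 0, 0], "slide": [8.6, 0.05, -0.3], "fingers": -0.4},
    {"twist": [0, 0, 0], "slide": [8.6, 0.05, -0.3], "fingers": -1},
    {"twist": [0, 0, 0], "slide": [8.6, 0.05, -0.3], "fingers": -1},
    {"twist": [0, 0, 0], "slide": [8.6, 0.05, -0.3], "fingers": -1},
    {"twist": [0, 0, 0], "slide": [8.6, 0.05, -0.3], "fingers": -1}
  ],
  "squeeze": 50
}}

```text
t: 4.35
ee_pos: [0.4811, 0.1598, 0.2292]
ee_rot: [-0.368, 1.538, 0.368]
ft_force: [1.0, 0.4, 3.5]
grip_width: 0.154
```

```bash
python3 - <<'E'
from h import *
s=get_state();M=R.from_rotvec(s['ee_rot']).as_matrix()
print(s['t'],s['ee_pos'],s['ft_force'],s['wrist_torque'],s['grip_width'])
grab('side','d2.png'); a=cv2.imread('pics/d2.png')[160:300,260:430]; cv2.imwrite('pics/d2c.png',cv2.resize(a,None,fx=3,fy=3))
E
```

```text
4.35 [0.48113078 0.15978714 0.22923052] [1.04333909 0.40375876 3.47848447] [ 0.11532893 -0.2751026   0.02949421] 0.1542662925448285
```

View pics/d2c.png

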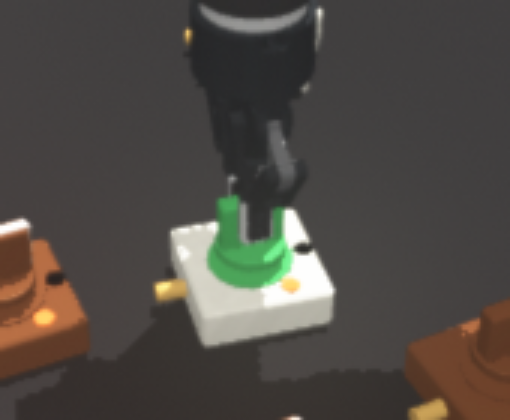

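The crop shows the pads on the middle of the bar (≈(255,215)), and the opening of 13 mm fits a 14 mm bar. Now I push in.

>>> {"api": "send_rows", "payload": {
  "increments": [
    {"twist": [0, 0, 0], "slide": [0.25, 0, 0], "fingers": -1},
    {"twist": [0, 0, 0], "slide": [0.5, 0, 0], "fingers": -1},
    {"twist": [0, 0, 0], "slide": [0.75, 0, 0], "fingers": -1},
    {"twist": [0, 0, 0], "slide": [0.75, 0, 0], "fingers": -1},
    {"twist": [0, 0, 0], "slide": [0.75, 0, 0], "fingers": -1}
  ]
}}

```text
t: 5.03
ee_pos: [0.4812, 0.1598, 0.2218]
ee_rot: [-0.368, 1.538, 0.368]
ft_force: [1.0, 0.5, 8.3]
grip_width: 0.155
```

It sank 7.4 mm at 8.3 N, which matches the spring. Now I turn it clockwise 60°.

>>> {"api": "send_rows", "payload": {
  "increments": [
    {"twist": [0.12, 0, 0], "slide": [0, 0, 0], "fingers": -1},
    {"twist": [0.24, 0, 0], "slide": [0, 0, 0], "fingers": -1},
    {"twist": [0.36, 0, 0], "slide": [0, 0, 0], "fingers": -1},
    {"twist": [0.48, 0, 0], "slide": [0, 0, 0], "fingers": -1},
    {"twist": [0.6, 0, 0], "slide": [0, 0, 0], "fingers": -1},
    {"twist": [0.72, 0, 0], "slide": [0, 0, 0], "fingers": -1},
    {"twist": [0.84, 0, 0], "slide": [0, 0, 0], "fingers": -1},
    {"twist": [0.95, 0, 0], "slide": [0, 0, 0], "fingers": -1},
    {"twist": [1.05, 0, 0], "slide": [0, 0, 0], "fingers": -1},
    {"twist": [1.05, 0, 0], "slide": [0, 0, 0], "fingers": -1},
    {"twist": [1.05, 0, 0], "slide": [0, 0, 0], "fingers": -1}
  ]
}}

```text
t: 6.4
ee_pos: [0.4812, 0.1596, 0.2217]
ee_rot: [0.456, 1.521, -0.455]
ft_force: [0.6, 0.1, 7.5]
grip_width: 0.152
```

```bash
python3 - <<'E'
from h import *
s=get_state();M=R.from_rotvec(s['ee_rot']).as_matrix()
print(s['t'],s['ee_pos'],s['ft_force'],s['wrist_torque'],s['grip_width'],'az',np.degrees(np.arctan2(M[1,1],M[0,1])))
grab('side','d3.png'); a=cv2.imread('pics/d3.png')[160:300,260:430]; cv2.imwrite('pics/d3c.png',cv2.resize(a,None,fx=3,fy=3))
E
```

```text
6.4 [0.48116602 0.15963103 0.2217366 ] [0.60333236 0.14583968 7.53542697] [-0.09150308 -0.19576005 -0.05677019] 0.1521932522326092 az 56.70723181228491
```

View pics/d3c.png

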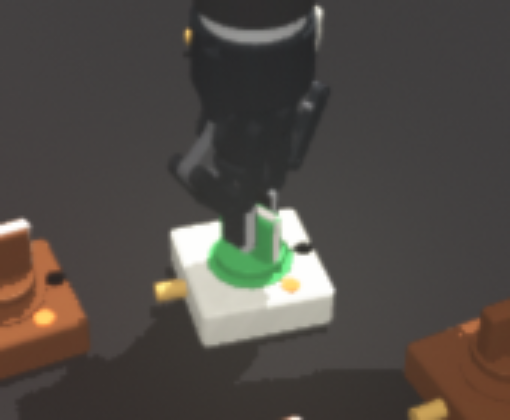

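The bar has turned with the hand, its pointer end now towards the orange dot (≈(290,285)). The jaw azimuth is 56.7°, 60° from the start. I let it come out and release.

>>> {"api": "send_rows", "payload": {
  "increments": [
    {"twist": [0, 0, 0], "slide": [-0.25, 0, 0], "fingers": -1},
    {"twist": [0, 0, 0], "slide": [-0.5, 0, 0], "fingers": -1},
    {"twist": [0, 0, 0], "slide": [-0.7, 0, 0], "fingers": -1},
    {"twist": [0, 0, 0], "slide": [-0.7, 0, 0], "fingers": -1},
    {"twist": [0, 0, 0], "slide": [-0.7, 0, 0], "fingers": 0},
    {"twist": [0, 0, 0], "slide": [-0.7, 0, 0], "fingers": 0.2},
    {"twist": [0, 0, 0], "slide": [-0.7, 0, 0], "fingers": 0.2},
    {"twist": [0, 0, 0], "slide": [-0.7, 0, 0], "fingers": 0.2},
    {"twist": [0, 0, 0], "slide": [-3, 0, 0], "fingers": 0.2},
    {"twist": [0, 0, 0], "slide": [-7, 0, 0], "fingers": 0.2},
    {"twist": [0, 0, 0], "slide": [-12, 0, 0], "fingers": 0.2},
    {"twist": [0, 0, 0], "slide": [-12, 0, 0], "fingers": 0.2}
  ]
}}

```text
t: 7.95
ee_pos: [0.4822, 0.1601, 0.3452]
ee_rot: [0.458, 1.516, -0.451]
ft_force: [0.4, 0.7, -0.7]
grip_width: 0.602
```

```bash
python3 - <<'E'
from m import *
d=meas(); cv2.imwrite('pics/w3.png',d['pixels'])
s=get_state(); print(s['t'],s['ee_pos'],s['ft_force'],s['grip_width'])
e=grab('side')['pixels'][160:300,260:430]; cv2.imwrite('pics/fin.png',np.hstack([cv2.resize(e,(364,300)),cv2.resize(d['pixels'][60:360,120:520],(400,300))]))
E
```

```text
skirt 1064 ((480.8393249511719, 159.87538146972656), 23.917564392089844)
top 777 ((480.32513427734375, 159.47830200195312), (13.309683799743652, 44.039100646972656), 56.835750579833984) z 0.08374565302872411
white 286 [0.47394806 0.16368227 0.08378388]
8.0 [0.48134603 0.15986964 0.34294223] [-0.97843316 -1.65617802 -0.27991108] 0.6010618222329353
```

View pics/fin.png

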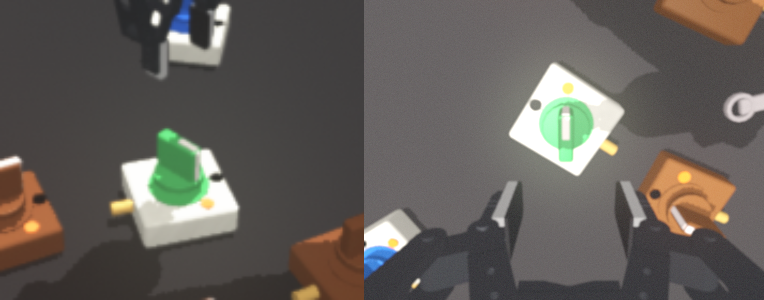

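The bar now points at the orange dot (right panel, (568,88)). Its azimuth is −33.2°, so it turned 60°, and its top is back at 83.7 mm, so it is out. The hand is clear, so I hand in.

```bash
python3 -c "
from h import *
arm.hand_in()"
```

```text
the job is handed in; nothing more can be done
```

The green valve is on and the job is handed in. I gripped the knob's bar, pushed it in 7.4 mm (about 8 N), turned it 60° clockwise while it was in, let it rise, and released it.

- **Angle:** the bar went from about 27° to −33°, so it turned 60°, and its pointer is at the orange dot.
- **Locked:** the bar's top is back at 83.7 mm, the same as before the push, so it has sprung out. I did not pull on the knob to test the lock.
- **Robot:** the gripper is open about 12 cm above the knob, touching nothing, and the clock stood at 8.0 s of the 32 s allowed.
- **Bystanders:** the arm never went near the blue valve or the bottle. I did not measure their positions again at the end.

No check failed. The first position estimates from the two fixed cameras differed by a few millimetres, and the wrist camera settled that.

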